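Gauge the cells for a battery pack

ROBOT

A 6-joint arm with a two-finger parallel gripper is mounted at the origin on the work surface. World frame = base frame: x ahead of the robot, y to its left, z up, the work surface at z = 0. Lengths are in m, angles in rad, forces in N, time in s.
With the tool pointing down it reaches from about 0.375 to 0.9 m from the base axis. Payload 3.1 kg.
Tool frame: the origin (TCP) lies midway between the tips of the shut fingers; the grasp point (between the pads) lies 19 mm behind it (manip.pinch_z is the distance from the TCP to the grasp point, in m); z points along the fingers, y is the line along which they close (so a half turn about z gives the same grasp; the last joint's range is limited). The gripper opens to 85 mm and grips with 20 to 120 N. Pads are 22 mm wide; open, the fingers measure 114 mm over their backs; the gripper's body (76 mm by 85 mm) begins 54 mm behind the grasp point. The pads swing forward as they close: fully open they stand 13 mm farther back than shut.
Start: joints at [0.988, 0.527, 1.433, -0, 1.181, -0.178], TCP at [0.246, 0.574, 0.231] pointing down, gripper open.
Joint ranges: [-3.08, 3.08], [-0.75, 2.2], [0.22, 2.44], [-1.43, 4.57], [0, 2.65], [-2.85, 2.85]. Speed limits (rad/s): [2.79, 2.79, 3.14, 3.14, 3.14, 3.14].

INTERFACE

Orientations are given as a unit quaternion [x, y, z, w].
In Python, from station import manip, viewer, ticket gives the robot as it stands.
- The arm moves only by the shell command python3 -m creep 'ROWS' [FORCE]. ROWS is JSON, a list of rows, each an object with "slide": the shift along the tool's x, y, z in cm, a list of three; "angular": the turn, a rotation vector about the tool's x, y, z in rad, a list of three; "claw": the opening, from -1 (shut) to 1 (fully open). A call has 1 to 10 rows; each row shifts and turns the commanded pose from where the row before left it, along the tool's axes as they then stand; what a row does not reach is not made up. A row lasts 1/12 s, in which the tool goes at most 41.7 mm and 7.16 degrees, less where a joint would pass 70% of its speed; a pose out of reach is approached as far as the arm can. A call with a gripper value outside its range is refused whole. The fingers move at their own pace and stop on an object; FORCE is the grip in N (left out, the last holds). Time passes only in rows, so rows that do not move let the fingers close. It gives the time, the measured TCP pose, the force, the opening and the grip force at its end, in the units of the state.
- manip.sense(): the state, without advancing time (a new reading comes with each control period).
- viewer.snapshot(name): name is "side" or "top"; returns the picture (400x640x3 uint8, blue, green, red); there is no depth.
- viewer.calibration(name): a dict with "fov_y" (degrees; the focal length in pixels is half the picture's height over the tangent of half this angle, whatever the lens; pixels are square), "cx", "cy" (the principal point, pixels), "T" (4x4, takes a point from camera to world coordinates). Camera axes: x right, y up, looking along -z (the intrinsics and any distortion apply to the point x, -y, -z); pixel columns grow to the right and rows downward; lengths in m; the calibration is good to about 2 mm. A picture is of the moment at which its call begins. calibration takes no time and is no camera call.
- ticket.sign_off(): hands the job in; it is judged then, once.
The state is a dict: "t": time; "q": joint angles; "qd": joint speeds; "tau": joint torques, N m; "tcp_pos": TCP position; "tool_rot": TCP orientation; "force": force on the tool from outside, world axes, zero at the start; "ft_torque": the same for the moment, N m; "finger_gap": opening from 0.0 (shut) to 1.0 (fully open); "gripper_force": force on a finger pad.
Only numpy, scipy, OpenCV 4.12 (cv2) and the standard library are available. Lean on these libraries where they do the work, as an engineer would, in place of code of your own. Each camera call takes 0.05 s, during which the arm holds its last target. There are 200 camera calls.

TASK

Find out which of the three battery cells is swollen by trying them in the jaws of the gauge: push the sound ones right through into the channel behind the jaws, and slide the one that will not pass into the three-walled reject pen, wholly inside it. Keep every cell standing and sliding on the bench (never lift one or tip it over), and leave the other things on the bench where they are. When all three are sorted, press the sprung clamp lever at the end of the channel down until its detent holds it, and let go.

Things in the scene. Friction and masses are not known exactly. Their poses are not given: they have to be found in the camera images.
- cell_a: a green-sleeved cylindrical battery cell standing on end, 80 mm tall, 0.28 to 0.42 kg; origin at its underside's centre, z up. A sound cell is straight, 46 mm in diameter; a swollen one is barrel-shaped, 46 mm at its ends, 54 mm over its middle. One of the three is swollen; which is not told. The sleeves are slick (friction 0.24 to 0.36).
- cell_b: another such cell, outwardly alike: sound (straight, 46 mm) or swollen (54 mm over the middle), 80 mm tall; origin at the centre of its underside, z up
- cell_c: another such cell, outwardly alike: sound (straight, 46 mm) or swollen (54 mm over the middle), 80 mm tall; origin at the centre of its underside, z up
- gauge: fixed slide-through gauge of aluminium walls 60 mm high, no floor, open above. Origin on the bench midway between its two steel jaws; cells go through along its -y. Jaws 48.5 mm apart (in x), 12 mm thick (y +6 to -6 mm). A sound cell needs a push of under 8 N; a swollen one stops dead with its centre still on the +y side of the jaws. 6 mm high foot flanges reach 57 mm either side.
- gauge_mouth (a point): bench-level point in the middle of the gauge's funnel mouth, 50 mm on the +y side of the jaws' middle; the funnel's two 6 mm thick wings flare from the jaws to about 100 mm apart here
- gauge_end (a point): bench-level point at the inner face of the channel's closed end, 141 mm on the -y side of the jaws' middle. The channel behind the jaws is 55 mm wide with 8 mm walls and holds two cells in a row with about 43 mm to spare
- pen: fixed reject pen of grey sheet metal: three walls 35 mm high and 5 mm thick, no floor, inside 80 mm wide (its x) and 112 mm deep (its y), open at the +y end. Origin on the bench in the middle of its inside; the back wall's inner face is at y = -55 mm, the open mouth at y = +57 mm.
- clamp (a joint): clamp lever hinged at the closed end of the channel; 0 = raised by its spring (slopes up 29 degrees), grows as its tail is pressed down, stop at 0.57 rad. About 6 N on the pad takes it past a sprung detent near 0.3 rad; then, let go, it is held at about 0.46 rad (latched: over 0.40). Short of that it springs back to 0.
- clamp_pad (a point): centre of the top of the black rubber pad (34 mm across, 46 mm along) at the lever's tail. In the gauge's frame the hinge is parallel to x at y = -170 mm, 55 mm high; the lever points along -y; the pad's centre is 108 mm from the hinge: about 113 mm high when raised, about 66 mm when latched.
- tape: amber tape roll lying flat among the cells, 60 mm diameter, 24 mm high, origin at the centre of its underside
- jar: small jar with a steel cap, 44 mm diameter, 55 mm high, origin at the centre of its underside
- driver: screwdriver lying on the bench, 170 mm long along its x, about 30 mm wide, origin near its middle
- meter: yellow multimeter lying flat, 150 mm along its x, 78 mm wide, 44 mm high, origin at the centre of its underside
- strips: open black tray of nickel strips, 100 x 150 x 22 mm, origin at the centre of its underside
Not all that is in view belongs to the job. Leave any brown look-alike of the cell_b alone. Leave any yellow look-alike of the cell_c alone.

How it is judged:
By the outcome, as a careful person would: the job done as asked, in the order asked, and still so for the second after the job is handed in, with the robot touching nothing.
It also fails if it takes over 72 s, if anything falls off the work surface, if the arm or the gripper's body presses on something with over 40 N, if the wrist force passes 120 N, or if a joint passes its speed limit or range.

## Working session

There is one attempt and no reset: what is moved stays moved. The work goes in short steps, Python scripts to look and compute and a shell command to move; the robot and the scene stay as the last step left them, time stands still between calls to the robot, and variables do not carry over. Pictures are saved under pics/ and viewed, at most 10 in all, crops included, and the job is handed in when it is done.

```bash
mkdir -p pics
python3 - <<'E'
from station import manip, viewer
import cv2
for n in("side","top"):
    im=viewer.snapshot(n); cv2.imwrite(f"pics/{n}0.png",im)
    c=viewer.calibration(n); print(n,c)
s=manip.sense(); print(s["tcp_pos"],s["tool_rot"],s["t"],s["finger_gap"],s["force"])
E
ls
```

```text
side {'fov_y': 44.42908144471363, 'cx': 320.0385441453729, 'cy': 196.96846652756673, 'T': array([[ 0.999713  ,  0.02064495, -0.01215306,  0.58370868],
       [-0.02341887,  0.73532629, -0.6773085 , -0.72164516],
       [-0.00504654,  0.67739872,  0.73559874,  0.96903745],
       [ 0.        ,  0.        ,  0.        ,  1.        ]])}
top {'fov_y': 46.134870247696014, 'cx': 326.14217777939456, 'cy': 191.73844378239585, 'T': array([[ 0.02794987,  0.99757304, -0.06377181,  0.52886684],
       [-0.99954944,  0.02719295, -0.0127066 ,  0.06644814],
       [-0.01094162,  0.06409822,  0.99788361,  1.14572868],
       [ 0.        ,  0.        ,  0.        ,  1.        ]])}
[0.24579033 0.57394413 0.23042311] [ 2.01039139e-01  9.79582721e-01 -9.11723810e-04 -3.56096306e-04] 0.1 1.0023180477279148 [-0.26606666 -0.488269    0.63661218]
pics
```

View pics/top0.png

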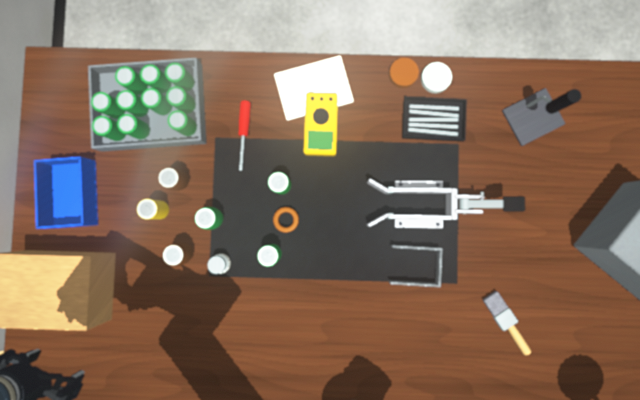

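View pics/side0.png

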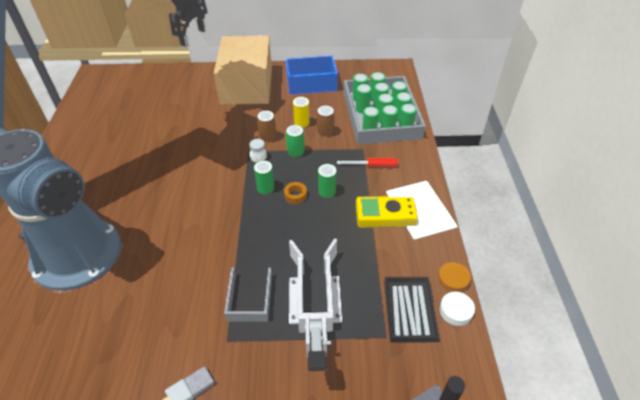

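```bash
cat > h.py <<'E'
import numpy as np, cv2
from station import manip, viewer
def ray(n,u,v):
    c=viewer.calibration(n); f=200/np.tan(np.radians(c["fov_y"]/2)); T=c["T"]
    d=T[:3,:3]@np.array([(u-c["cx"])/f,-(v-c["cy"])/f,-1]); return T[:3,3],d
def onz(n,u,v,z):
    o,d=ray(n,u,v); return (o+d*(z-o[2])/d[2])[:2].round(4)
def tri(a,b):
    (o1,d1),(o2,d2)=ray("top",*a),ray("side",*b)
    k=np.linalg.lstsq(np.c_[d1,-d2],o2-o1,rcond=None)[0]
    p,q=o1+k[0]*d1,o2+k[1]*d2; return ((p+q)/2).round(4),np.linalg.norm(p-q).round(4)
def blobs(im,lo,hi,amin=60):
    m=cv2.inRange(cv2.cvtColor(im,cv2.COLOR_BGR2HSV),lo,hi)
    n,l,st,ce=cv2.connectedComponentsWithStats(m)
    return [(ce[i].round(1),st[i]) for i in range(1,n) if st[i][4]>=amin]
def cells(n="top"):
    "white cap centres adjoining green, outside the tray"
    im=viewer.snapshot(n); g=cv2.cvtColor(im,cv2.COLOR_BGR2HSV)
    gm=cv2.dilate(cv2.inRange(g,(45,90,30),(85,255,255)),np.ones((5,5)))
    out=[]
    for ce,st in blobs(im,(0,0,150),(180,70,255),80):
        x,y,w,h,a=st
        if w<30 and h<30 and gm[y:y+h,x:x+w].mean()>60: out.append((ce,st,onz(n,*ce,.08)))
    return im,out
E
python3 - <<'E'
from h import *
im,o=cells()
for c in o: print(c[0],c[1],c[2])
im2,o=cells("side")
print('side')
for c in o: print(c[0],c[1],c[2])
a=cv2.resize(im[130:300,190:540],None,fx=2.28,fy=2.28,interpolation=cv2.INTER_CUBIC); cv2.imwrite("pics/c1.png",a)
b=cv2.resize(im2[100:380,200:440],None,fx=2.1,fy=2.1,interpolation=cv2.INTER_CUBIC); cv2.imwrite("pics/c2.png",b)
E
```

```text
[174.2  71.7] [167  64  16  16 192] [0.8664 0.4403]
[149.1  73.4] [142  66  15  16 182] [0.8609 0.4985]
[124.1  75.2] [117  68  15  15 182] [0.8553 0.5566]
[109.2  82.9] [100  72  27  22 351] [0.8362 0.5903]
[175.5  95.4] [168  88  16  16 196] [0.8107 0.4345]
[150.3  97.3] [143  90  16  16 186] [0.8047 0.4928]
[125.1  99.1] [118  92  15  15 185] [0.799  0.5511]
[100.1 101. ] [ 93  94  15  15 182] [0.7931 0.609 ]
[176.7 119.4] [169 112  16  16 196] [0.7546 0.429 ]
[126.2 123.1] [119 116  15  15 187] [0.743  0.5455]
[101.1 125. ] [ 94 118  15  15 184] [0.7371 0.6034]
[204.4 217.7] [194 207  22  22 359] [0.5303 0.3549]
side
[386.3  96.3] [380  89  12  13 100] [0.8095 0.5073]
[370.7 110.7] [365 106  12   9  83] [0.7555 0.4378]
[294.1 130. ] [286 125  18  11 160] [0.5312 0.3561]
[326.9 170. ] [318 164  19  14 202] [0.6185 0.1917]
```

View pics/c1.png

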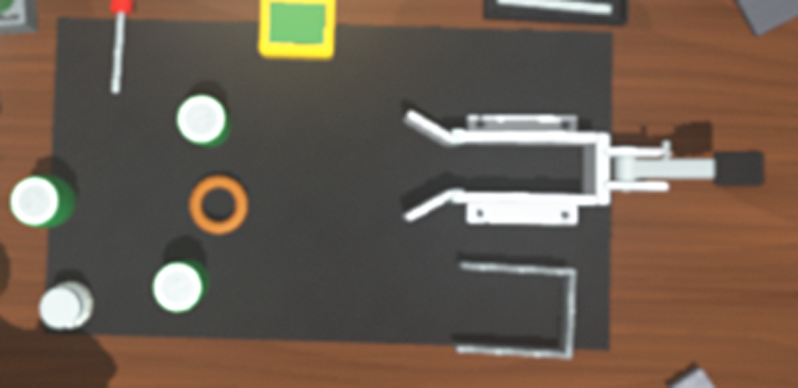

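View pics/c2.png

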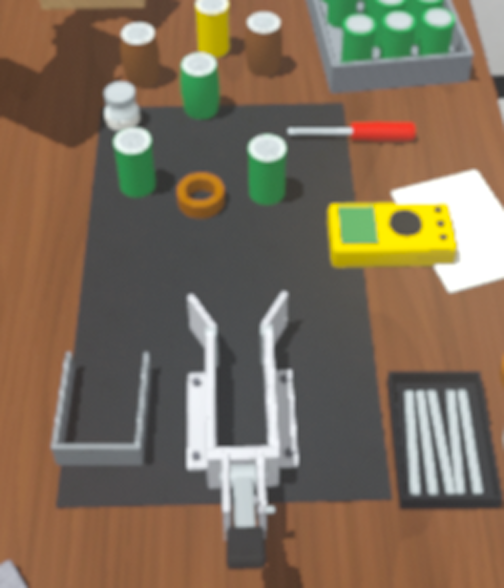

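Run:
```python
from h import *
P=lambda u,v,z: onz("top",190+u/2.28-.28,130+v/2.28-.28,z)
for n,u,v,z in [("cA",201,119,.08),("cC",178,287,.08),("cB",37,201,.08),("tape",218,205,.024),("jar",62,306,.055),
 ("wingU",409,116,.06),("wingL",408,216,.06),("jawU_out",453,131,.06),("jawU_in",453,143,.06),("jawL_in",453,191,.06),("jawL_out",453,201,.06),
 ("wU_in",582,144,.06),("wL_in",582,192,.06),("endin",597,168,.06),("endout",608,168,.06),("padL",715,168,.115),("padR",764,168,.11),("padc",739,168,.113),
 ("pUl",460,266,.035),("pUr",575,270,.035),("pLl",458,350,.035),("pLr",571,355,.035)]:
    print(n,P(u,v,z))
# side view points: crop2 scale2.1 off (200,100)
S=lambda u,v,z: onz("side",200+u/2.1-.25,100+v/2.1-.25,z)
for n,u,v,z in [("cA",267,147,.08),("cC",133,141,.08),("cB",199,65,.08),("wingU",284,293,.06),("wingL",191,296,.06),("tape",201,191,.024),
 ("pUl",148,354,.035),("pLl",69,355,.035),("pUr",144,447,.035),("pLr",56,446,.035),("padc",246,543,.113),("endinR",276,452,.06),("endinL",212,452,.06)]:
    print("S",n,S(u,v,z))
# edge profile in top image along columns, for jaws
im=viewer.snapshot("top");g=cv2.cvtColor(im,cv2.COLOR_BGR2GRAY)
for c in (388,395,420,440): print(c,[(r,int(g[r,c])) for r in range(180,232)if g[r,c]>130])
```

```text
cA [0.6164 0.1906]
cC [0.449  0.2077]
cB [0.53   0.3514]
tape [0.5312 0.1762]
jar [0.4246 0.328 ]
wingU [ 0.6268 -0.0186]
wingL [ 0.5254 -0.0198]
jawU_out [ 0.6128 -0.0635]
jawU_in [ 0.6006 -0.0638]
jawL_in [ 0.5519 -0.0647]
jawL_out [ 0.5418 -0.0649]
wU_in [ 0.6031 -0.1942]
wL_in [ 0.5545 -0.1948]
endin [ 0.5792 -0.2097]
endout [ 0.5795 -0.2207]
padL [ 0.5797 -0.3085]
padR [ 0.5813 -0.3573]
padc [ 0.5805 -0.3322]
pUl [ 0.4755 -0.0764]
pUr [ 0.4747 -0.1946]
pLl [ 0.3898 -0.076 ]
pLr [ 0.3881 -0.1916]
S cA [0.6185 0.1926]
S cC [0.4518 0.2081]
S cB [0.5324 0.353 ]
S wingU [ 0.6305 -0.02  ]
S wingL [ 0.5271 -0.0214]
S tape [0.5346 0.173 ]
S pUl [ 0.48   -0.0802]
S pLl [ 0.3941 -0.0792]
S pUr [ 0.4811 -0.1934]
S pLr [ 0.3916 -0.1899]
S padc [ 0.5828 -0.3331]
S endinR [ 0.614  -0.2165]
S endinL [ 0.551  -0.2148]
388 [(187, 183), (188, 225), (189, 243), (190, 252), (191, 252), (192, 220), (193, 149), (213, 177), (214, 239), (215, 247), (216, 238), (217, 215), (218, 162)]
395 [(181, 171), (182, 163), (183, 135), (186, 133), (187, 194), (188, 250), (189, 255), (190, 255), (191, 245), (192, 169), (214, 179), (215, 255), (216, 255), (217, 255), (218, 239), (219, 222), (220, 228), (221, 233), (222, 234), (223, 235), (224, 238), (225, 240), (226, 230), (227, 171)]
420 [(180, 164), (181, 234), (182, 220), (183, 172), (184, 155), (185, 153), (186, 155), (187, 201), (188, 251), (189, 255), (190, 255), (191, 242), (192, 189), (214, 171), (215, 253), (216, 255), (217, 253), (218, 250), (219, 250), (220, 252), (221, 252), (222, 252), (223, 253), (224, 253), (225, 254), (226, 255), (227, 231), (228, 141)]
440 [(181, 175), (182, 175), (183, 149), (184, 134), (185, 136), (186, 145), (187, 181), (188, 236), (189, 253), (190, 254), (191, 248), (192, 210), (193, 139), (215, 186), (216, 252), (217, 255), (218, 255), (219, 253), (220, 253), (221, 253), (222, 252), (223, 247), (224, 242), (225, 248), (226, 254), (227, 243), (228, 177)]
```

```bash
python3 -m creep '[{"slide":[0,0,0],"angular":[0,0,-0.105],"claw":1},{"slide":[0,0,0],"angular":[0,0,-0.105],"claw":1},{"slide":[0,0,0],"angular":[0,0,-0.105],"claw":1},{"slide":[0,0,0],"angular":[0,0,-0.105],"claw":1},{"slide":[0,-4,0],"angular":[0,0,0],"claw":1},{"slide":[0,-4,0],"angular":[0,0,0],"claw":1},{"slide":[0,-4,0],"angular":[0,0,0],"claw":1},{"slide":[-2.5,-3,0],"angular":[0,0,0],"claw":1},{"slide":[-2.8,-2.9,0],"angular":[0,0,0],"claw":1},{"slide":[-2.8,-2.9,0],"angular":[0,0,0],"claw":1}]' 20; python3 -c "
from h import *
s=manip.sense();print(s['tcp_pos'],s['tool_rot'],s['q'])
print(onz('side',220,103,0),onz('side',220,40,.15),onz('top',115,290,.15))"
```

```text
t: 1.08
tcp_pos: [0.3304, 0.3663, 0.2316]
tool_rot: [-0.008, 1.0, 0.0, 0.0]
force: [0.6, 0.1, 1.4]
finger_gap: 0.999
gripper_force: 0.0
[0.33038118 0.36634324 0.23161485] [-8.33539326e-03  9.99965237e-01  1.36127308e-04  1.68036893e-04] [ 6.09995262e-01  3.50672601e-01  1.75598212e+00  3.98137562e-05
  1.03450678e+00 -9.77492380e-01]
[0.2822 0.5978] [0.2902 0.7311] [0.373 0.518]
```

```bash
python3 -m creep '[{"slide":[-3.16,-2,0],"angular":[0,0,0],"claw":1},{"slide":[-3.16,-2,0],"angular":[0,0,0],"claw":1},{"slide":[-3.16,-2,0],"angular":[0,0,0],"claw":1},{"slide":[-3.16,-2,0],"angular":[0,0,0],"claw":1},{"slide":[-3.16,-2,0],"angular":[0,0,0],"claw":1},{"slide":[-3.16,-2,0],"angular":[0,0,0],"claw":1},{"slide":[-3.16,-2,0],"angular":[0,0,0],"claw":1},{"slide":[-3.16,-2,0],"angular":[0,0,0],"claw":1},{"slide":[-3.16,-2,0],"angular":[0,0,0],"claw":1},{"slide":[0,0,4],"angular":[0,0,0],"claw":1}]'; python3 -m creep '[{"slide":[0,0,0],"angular":[0,0,0],"claw":1}]'
```

```text
t: 1.92
tcp_pos: [0.631, 0.1885, 0.1992]
tool_rot: [-0.005, 1.0, 0.0, 0.013]
force: [2.6, -0.2, -0.2]
finger_gap: 1.001
gripper_force: 0.0
t: 2.0
tcp_pos: [0.6159, 0.1895, 0.1854]
tool_rot: [-0.006, 1.0, -0.001, -0.005]
force: [-2.3, -0.6, -2.3]
finger_gap: 1.001
gripper_force: 0.0
```

```bash
python3 -m creep '[{"slide":[0,0.2,3.5],"angular":[0,0,0],"claw":1},{"slide":[0,0,3.5],"angular":[0,0,0],"claw":1},{"slide":[0,0,3.5],"angular":[0,0,0],"claw":1},{"slide":[0,0,3.5],"angular":[0,0,0],"claw":1},{"slide":[0,0,2],"angular":[0,0,0],"claw":1},{"slide":[0,0,0.9],"angular":[0,0,0],"claw":1},{"slide":[0,0,0],"angular":[0,0,0],"claw":-1},{"slide":[0,0,0],"angular":[0,0,0],"claw":-1},{"slide":[0,0,0],"angular":[0,0,0],"claw":-1},{"slide":[0,0,0],"angular":[0,0,0],"claw":-1}]' 20; python3 -m creep '[{"slide":[0,0,0],"angular":[0,0,0],"claw":-1},{"slide":[0,0,0],"angular":[0,0,0],"claw":-1},{"slide":[0,0,0],"angular":[0,0,0],"claw":-1}]'
```

```text
t: 2.83
tcp_pos: [0.619, 0.1943, 0.0248]
tool_rot: [-0.008, 1.0, 0.0, 0.002]
force: [0.7, -0.5, 1.5]
finger_gap: 0.516
gripper_force: 20.7
t: 3.08
tcp_pos: [0.619, 0.1943, 0.0248]
tool_rot: [-0.008, 1.0, 0.0, 0.002]
force: [-0.6, -0.3, 5.8]
finger_gap: 0.524
gripper_force: 21.1
```

```bash
python3 -m creep '[{"slide":[0.4,-0.6,0],"angular":[0,0,0],"claw":-1},{"slide":[0.4,-1.3,0],"angular":[0,0,0],"claw":-1},{"slide":[0.5,-2,0],"angular":[0,0,0],"claw":-1},{"slide":[0.6,-2.2,0],"angular":[0,0,0],"claw":-1},{"slide":[0.6,-2.2,0],"angular":[0,0,0],"claw":-1},{"slide":[0.6,-2.2,0],"angular":[0,0,0],"claw":-1},{"slide":[0.6,-2.2,0],"angular":[0,0,0],"claw":-1},{"slide":[0.4,-2,0],"angular":[0,0,0],"claw":-1},{"slide":[0.3,-1.2,0],"angular":[0,0,0],"claw":-1},{"slide":[0,-0.4,0],"angular":[0,0,0],"claw":-1}]'; python3 -m creep '[{"slide":[0,0,0],"angular":[0,0,0],"claw":-1},{"slide":[0,0,0],"angular":[0,0,0],"claw":-1}]'
python3 - <<'E'
from h import *
a=viewer.snapshot("top")[130:300,190:540]; b=viewer.snapshot("side")[130:370,220:400]
cv2.imwrite("pics/d1.png",cv2.resize(a,None,fx=2.28,fy=2.28)); cv2.imwrite("pics/d2.png",cv2.resize(b,None,fx=2.4,fy=2.4))
E
```

```text
t: 3.92
tcp_pos: [0.5771, 0.0291, 0.0247]
tool_rot: [-0.006, 1.0, 0.0, 0.002]
force: [0.5, 6.1, 10.9]
finger_gap: 0.52
gripper_force: 21.6
t: 4.08
tcp_pos: [0.5771, 0.029, 0.0247]
tool_rot: [-0.007, 1.0, -0.001, 0.002]
force: [-1.6, -3.2, 10.1]
finger_gap: 0.526
gripper_force: 21.6
```

View pics/d2.png

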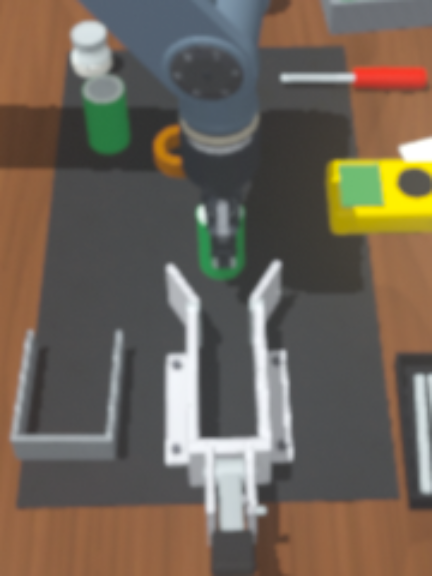

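```bash
python3 -m creep '[{"slide":[0,0,0],"angular":[0,0,0],"claw":0.17},{"slide":[0,-0.5,0],"angular":[0,0,0],"claw":0.17},{"slide":[0,-0.9,0],"angular":[0,0,0],"claw":0.17},{"slide":[0,-1,0],"angular":[0,0,0],"claw":0.17},{"slide":[0,-1,0],"angular":[0,0,0],"claw":0.17},{"slide":[0,-1,0],"angular":[0,0,0],"claw":0.17},{"slide":[0,-1,0],"angular":[0,0,0],"claw":0.17},{"slide":[0,-0.8,0],"angular":[0,0,0],"claw":0.17},{"slide":[0,-0.8,0],"angular":[0,0,0],"claw":0.17}]'; python3 -m creep '[{"slide":[0,-0.6,0],"angular":[0,0,0],"claw":0.17},{"slide":[0,-0.5,0],"angular":[0,0,0],"claw":0.17}]';python3 -m creep '[{"slide":[0,-0.5,0],"angular":[0,0,0],"claw":0.17}]'; python3 -m creep '[{"slide":[0,-0.5,0],"angular":[0,0,0],"claw":0.17}]'; python3 -m creep '[{"slide":[0,-0.5,0],"angular":[0,0,0],"claw":0.17}]'
```

```text
t: 4.93
tcp_pos: [0.5767, -0.0408, 0.0221]
tool_rot: [-0.007, 1.0, 0.0, -0.0]
force: [0.8, 2.1, 0.2]
finger_gap: 0.588
gripper_force: 0.2
t: 5.1
tcp_pos: [0.577, -0.0515, 0.0222]
tool_rot: [-0.007, 1.0, 0.0, -0.0]
force: [-0.8, 1.8, 1.1]
finger_gap: 0.58
gripper_force: 0.3
t: 5.18
tcp_pos: [0.577, -0.0561, 0.0222]
tool_rot: [-0.007, 1.0, 0.0, -0.0]
force: [-0.9, 2.4, -0.7]
finger_gap: 0.588
gripper_force: 0.3
t: 5.27
tcp_pos: [0.5771, -0.0609, 0.0222]
tool_rot: [-0.008, 1.0, 0.0, -0.0]
force: [0.4, 2.2, -0.2]
finger_gap: 0.588
gripper_force: 0.3
t: 5.35
tcp_pos: [0.5771, -0.0658, 0.0222]
tool_rot: [-0.008, 1.0, 0.0, -0.0]
force: [0.2, 1.6, 0.3]
finger_gap: 0.586
gripper_force: 0.3
```

```bash
python3 -m creep '[{"slide":[0,-0.8,0],"angular":[0,0,0],"claw":0.17},{"slide":[0,-0.8,0],"angular":[0,0,0],"claw":0.17},{"slide":[0,-0.8,0],"angular":[0,0,0],"claw":0.17},{"slide":[0,-0.8,0],"angular":[0,0,0],"claw":0.17}]'; python3 -m creep '[{"slide":[0,-1,0],"angular":[0,0,0],"claw":0.17},{"slide":[0,-1,0],"angular":[0,0,0],"claw":0.17},{"slide":[0,-1,0],"angular":[0,0,0],"claw":0.17},{"slide":[0,-1,0],"angular":[0,0,0],"claw":0.17}]'; python3 -m creep '[{"slide":[0,-1,0],"angular":[0,0,0],"claw":0.17},{"slide":[0,-0.9,0],"angular":[0,0,0],"claw":0.17},{"slide":[0,-0.6,0],"angular":[0,0,0],"claw":0.17},{"slide":[0,0,0],"angular":[0,0,0],"claw":0.17}]'
```

```text
t: 5.68
tcp_pos: [0.5778, -0.0985, 0.0223]
tool_rot: [-0.008, 1.0, -0.0, -0.0]
force: [0.5, 0.9, -0.1]
finger_gap: 0.585
gripper_force: 0.3
t: 6.02
tcp_pos: [0.5783, -0.1388, 0.0223]
tool_rot: [-0.007, 1.0, -0.0, -0.0]
force: [-0.5, 1.8, -0.3]
finger_gap: 0.589
gripper_force: 0.3
t: 6.35
tcp_pos: [0.5793, -0.1646, 0.0225]
tool_rot: [-0.007, 1.0, -0.001, 0.001]
force: [-0.0, 0.9, 0.4]
finger_gap: 0.587
gripper_force: 0.0
```

```bash
python3 -m creep '[{"slide":[0,0.2,0],"angular":[0,0,0],"claw":0.19},{"slide":[0,0,-1.5],"angular":[0,0,0],"claw":0.19},{"slide":[0,0,-3],"angular":[0,0,0],"claw":0.19},{"slide":[0,0,-3.5],"angular":[0,0,0],"claw":0.19},{"slide":[0,0,-4],"angular":[0,0,0],"claw":1}]'; python3 -m creep '[{"slide":[1.22,3.75,0],"angular":[0,0,0],"claw":1},{"slide":[1.22,3.75,0],"angular":[0,0,0],"claw":1},{"slide":[1.22,3.75,0],"angular":[0,0,0],"claw":1},{"slide":[1.22,3.75,0],"angular":[0,0,0],"claw":1},{"slide":[1.22,3.75,0],"angular":[0,0,0],"claw":1},{"slide":[1.22,3.75,0],"angular":[0,0,0],"claw":1},{"slide":[1.22,3.75,0],"angular":[0,0,0],"claw":1},{"slide":[1.22,3.75,0],"angular":[0,0,0],"claw":1},{"slide":[1.22,3.75,0],"angular":[0,0,0],"claw":1},{"slide":[1.22,3.75,0],"angular":[0,0,0],"claw":1}]';python3 -m creep '[{"slide":[0,0,0],"angular":[0,0,0],"claw":1},{"slide":[0,0,0],"angular":[0,0,0],"claw":1}]'
python3 - <<'E'
from h import *
im,o=cells(); print([c[2] for c in o if c[0][0]>190])
im=viewer.snapshot("side")[130:370,220:400]; cv2.imwrite("pics/e1.png",cv2.resize(im,None,fx=2.4,fy=2.4))
E
```

```text
t: 6.77
tcp_pos: [0.5773, -0.1594, 0.142]
tool_rot: [-0.008, 1.0, 0.001, -0.002]
force: [1.1, 0.5, -0.4]
finger_gap: 0.719
gripper_force: 0.0
t: 7.6
tcp_pos: [0.4497, 0.2146, 0.1425]
tool_rot: [-0.008, 1.0, -0.0, 0.0]
force: [0.5, 0.6, 0.3]
finger_gap: 0.999
gripper_force: 0.0
t: 7.77
tcp_pos: [0.4495, 0.2148, 0.1424]
tool_rot: [-0.011, 1.0, -0.0, -0.0]
force: [-0.6, -0.3, 0.5]
finger_gap: 0.999
gripper_force: 0.0
[array([0.5301, 0.3549])]
```

View pics/e1.png

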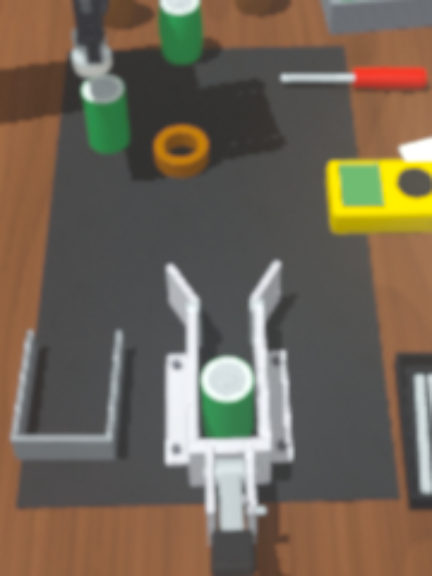

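```bash
python3 -m creep '[{"slide":[-0.1,-0.45,2],"angular":[0,0,0],"claw":1},{"slide":[0,0,3.5],"angular":[0,0,0],"claw":1},{"slide":[0,0,3.5],"angular":[0,0,0],"claw":1},{"slide":[0,0,2],"angular":[0,0,0],"claw":1},{"slide":[0,0,1],"angular":[0,0,0],"claw":1},{"slide":[0,0,0],"angular":[0,0,0],"claw":-1},{"slide":[0,0,0],"angular":[0,0,0],"claw":-1},{"slide":[0,0,0],"angular":[0,0,0],"claw":-1},{"slide":[0,0,0],"angular":[0,0,0],"claw":-1},{"slide":[0,0,0],"angular":[0,0,0],"claw":-1}]' 20; python3 -m creep '[{"slide":[0,0,0],"angular":[0,0,0],"claw":-1}]'
```

```text
t: 8.7
tcp_pos: [0.4534, 0.2082, 0.0238]
tool_rot: [-0.008, 1.0, 0.0, 0.002]
force: [-0.0, -1.3, 3.2]
finger_gap: 0.523
gripper_force: 14.9
t: 8.78
tcp_pos: [0.4533, 0.2082, 0.0238]
tool_rot: [-0.008, 1.0, 0.0, 0.002]
force: [-0.1, -1.2, 8.0]
finger_gap: 0.521
gripper_force: 15.1
```

```bash
python3 -m creep '[{"slide":[0,-0.6,0],"angular":[0,0,0],"claw":-1},{"slide":[0,-1.4,0],"angular":[0,0,0],"claw":-1},{"slide":[0,-2,0],"angular":[0,0,0],"claw":-1},{"slide":[0.1,-2,0],"angular":[0,0,0],"claw":-1},{"slide":[0,-2,0],"angular":[0,0,0],"claw":-1},{"slide":[0,-1,0],"angular":[0,0,0],"claw":-1},{"slide":[-0.6,-0.5,0],"angular":[0,0,0],"claw":-1},{"slide":[-1.3,-1,0],"angular":[0,0,0],"claw":-1}]'; python3 -m creep '[{"slide":[-1.6,-1.2,0],"angular":[0,0,0],"claw":-1},{"slide":[-1.8,-1.3,0],"angular":[0,0,0],"claw":-1},{"slide":[-1.8,-1.3,0],"angular":[0,0,0],"claw":-1},{"slide":[-1.8,-1.3,0],"angular":[0,0,0],"claw":-1},{"slide":[-1.8,-1.2,0],"angular":[0,0,0],"claw":-1},{"slide":[-1.3,-0.9,0],"angular":[0,0,0],"claw":-1},{"slide":[-0.5,-0.3,0],"angular":[0,0,0],"claw":-1},{"slide":[0,0,0],"angular":[0,0,0],"claw":-1},{"slide":[0,0,0],"angular":[0,0,0],"claw":-1}]'
```

```text
t: 9.45
tcp_pos: [0.4667, 0.1042, 0.0239]
tool_rot: [-0.007, 1.0, 0.001, -0.004]
force: [-5.9, 4.0, 13.6]
finger_gap: 0.523
gripper_force: 16.0
t: 10.2
tcp_pos: [0.5812, 0.0291, 0.0238]
tool_rot: [-0.008, 1.0, -0.001, 0.003]
force: [0.4, -2.3, 5.6]
finger_gap: 0.521
gripper_force: 15.5
```

```bash
python3 -m creep '[{"slide":[0.2,0,0],"angular":[0,0,0],"claw":-1},{"slide":[0,0,0],"angular":[0,0,0],"claw":0.17},{"slide":[0,-0.5,0],"angular":[0,0,0],"claw":0.17},{"slide":[0,-0.9,0],"angular":[0,0,0],"claw":0.17},{"slide":[0,-1,0],"angular":[0,0,0],"claw":0.17},{"slide":[0,-1,0],"angular":[0,0,0],"claw":0.17},{"slide":[0,-1,0],"angular":[0,0,0],"claw":0.17},{"slide":[0,-1,0],"angular":[0,0,0],"claw":0.17},{"slide":[0,-0.8,0],"angular":[0,0,0],"claw":0.17},{"slide":[0,-0.8,0],"angular":[0,0,0],"claw":0.17}]'; python3 -m creep '[{"slide":[0,-0.6,0],"angular":[0,0,0],"claw":0.17},{"slide":[0,-0.5,0],"angular":[0,0,0],"claw":0.17}]';python3 -m creep '[{"slide":[0,-0.5,0],"angular":[0,0,0],"claw":0.17}]'; python3 -m creep '[{"slide":[0,-0.5,0],"angular":[0,0,0],"claw":0.17}]'; python3 -m creep '[{"slide":[0,-0.5,0],"angular":[0,0,0],"claw":0.17}]'
```

```text
t: 11.03
tcp_pos: [0.5778, -0.0413, 0.0222]
tool_rot: [-0.007, 1.0, 0.0, -0.0]
force: [-0.4, 1.7, -0.5]
finger_gap: 0.586
gripper_force: 0.3
t: 11.2
tcp_pos: [0.578, -0.052, 0.0223]
tool_rot: [-0.007, 1.0, 0.0, -0.0]
force: [0.0, 1.3, -0.1]
finger_gap: 0.587
gripper_force: 0.3
t: 11.28
tcp_pos: [0.578, -0.0566, 0.0223]
tool_rot: [-0.008, 1.0, 0.0, -0.0]
force: [-1.0, 1.5, -0.4]
finger_gap: 0.583
gripper_force: 0.3
t: 11.37
tcp_pos: [0.5781, -0.0613, 0.0223]
tool_rot: [-0.008, 1.0, 0.0, -0.0]
force: [0.0, 1.4, -1.0]
finger_gap: 0.583
gripper_force: 0.3
t: 11.45
tcp_pos: [0.5782, -0.0663, 0.0223]
tool_rot: [-0.008, 1.0, 0.0, -0.0]
force: [-1.2, 1.9, 0.7]
finger_gap: 0.584
gripper_force: 0.3
```

```bash
python3 -m creep '[{"slide":[0,-0.8,0],"angular":[0,0,0],"claw":0.17},{"slide":[0,-1,0],"angular":[0,0,0],"claw":0.17},{"slide":[0,-1,0],"angular":[0,0,0],"claw":0.17},{"slide":[0,-1,0],"angular":[0,0,0],"claw":0.17},{"slide":[0,-0.7,0],"angular":[0,0,0],"claw":0.17},{"slide":[0,0,0],"angular":[0,0,0],"claw":0.17}]';python3 -m creep '[{"slide":[0,0.2,0],"angular":[0,0,0],"claw":0.19},{"slide":[0,0,-1.5],"angular":[0,0,0],"claw":0.19},{"slide":[0,0,-3],"angular":[0,0,0],"claw":0.19},{"slide":[0,0,-3.5],"angular":[0,0,0],"claw":0.19},{"slide":[0,0,-4],"angular":[0,0,0],"claw":1}]'; python3 -m creep '[{"slide":[0.34,3.85,0],"angular":[0,0,0],"claw":1},{"slide":[0.34,3.85,0],"angular":[0,0,0],"claw":1},{"slide":[0.34,3.85,0],"angular":[0,0,0],"claw":1},{"slide":[0.34,3.85,0],"angular":[0,0,0],"claw":1},{"slide":[0.34,3.85,0],"angular":[0,0,0],"claw":1},{"slide":[0.34,3.85,0],"angular":[0,0,0],"claw":1},{"slide":[0.34,3.85,0],"angular":[0,0,0],"claw":1},{"slide":[0.34,3.85,0],"angular":[0,0,0],"claw":1},{"slide":[0.34,3.85,0],"angular":[0,0,0],"claw":1},{"slide":[0.34,3.85,0],"angular":[0,0,0],"claw":1}]';python3 -m creep '[{"slide":[0.34,3.85,0],"angular":[0,0,0],"claw":1},{"slide":[0.34,3.85,0],"angular":[0,0,0],"claw":1},{"slide":[0,0,0],"angular":[0,0,0],"claw":1},{"slide":[0,0,0],"angular":[0,0,0],"claw":1}]'
```

```text
t: 11.95
tcp_pos: [0.5788, -0.1118, 0.0225]
tool_rot: [-0.006, 1.0, 0.001, -0.0]
force: [-0.2, 4.1, 1.9]
finger_gap: 0.584
gripper_force: 2.1
t: 12.37
tcp_pos: [0.5778, -0.1095, 0.1421]
tool_rot: [-0.008, 1.0, 0.0, -0.002]
force: [0.6, 0.6, -1.3]
finger_gap: 0.716
gripper_force: 0.0
t: 13.2
tcp_pos: [0.5393, 0.2766, 0.1424]
tool_rot: [-0.008, 1.0, -0.0, 0.001]
force: [0.2, -0.9, 0.5]
finger_gap: 1.003
gripper_force: 0.0
t: 13.53
tcp_pos: [0.5309, 0.354, 0.1422]
tool_rot: [-0.01, 1.0, -0.0, 0.001]
force: [0.4, -0.5, -0.2]
finger_gap: 0.998
gripper_force: 0.0
```

```bash
python3 -m creep '[{"slide":[-0.1,0,2],"angular":[0,0,0],"claw":1},{"slide":[0,0,3.5],"angular":[0,0,0],"claw":1},{"slide":[0,0,3.5],"angular":[0,0,0],"claw":1},{"slide":[0,0,2],"angular":[0,0,0],"claw":1},{"slide":[0,0,1],"angular":[0,0,0],"claw":1},{"slide":[0,0,0],"angular":[0,0,0],"claw":-1},{"slide":[0,0,0],"angular":[0,0,0],"claw":-1},{"slide":[0,0,0],"angular":[0,0,0],"claw":-1},{"slide":[0,0,0],"angular":[0,0,0],"claw":-1},{"slide":[0,0,0],"angular":[0,0,0],"claw":-1}]' 20; python3 -m creep '[{"slide":[0,0,0],"angular":[0,0,0],"claw":-1}]'
python3 - <<'E'
from h import *
b=viewer.snapshot("side")[100:380,200:440]; cv2.imwrite("pics/f1.png",cv2.resize(b,None,fx=2.1,fy=2.1))
E
```

```text
t: 14.37
tcp_pos: [0.5335, 0.3525, 0.024]
tool_rot: [-0.008, 1.0, 0.0, 0.002]
force: [1.3, -0.2, 1.7]
finger_gap: 0.619
gripper_force: 22.2
t: 14.45
tcp_pos: [0.5335, 0.3525, 0.024]
tool_rot: [-0.008, 1.0, 0.0, 0.002]
force: [1.6, -2.2, 4.2]
finger_gap: 0.624
gripper_force: 22.4
```

View pics/f1.png

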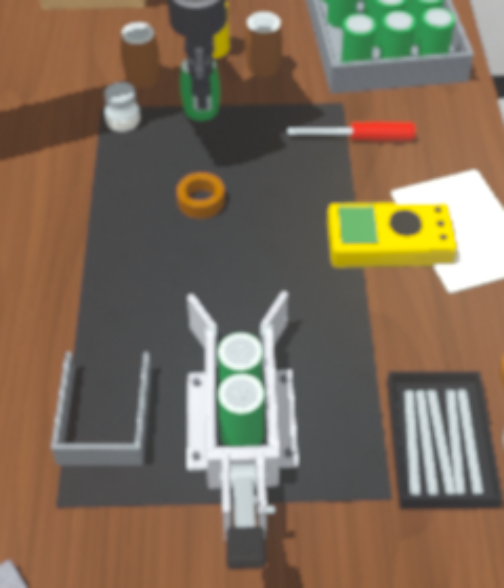

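```bash
python3 -m creep '[{"slide":[0,-0.6,0],"angular":[0,0,0],"claw":-1},{"slide":[0,-1.4,0],"angular":[0,0,0],"claw":-1},{"slide":[0.1,-2,0],"angular":[0,0,0],"claw":-1},{"slide":[0,-2,0],"angular":[0,0,0],"claw":-1},{"slide":[0.2,-1.6,0],"angular":[0,0,0],"claw":-1},{"slide":[1.2,-0.9,0],"angular":[0,0,0],"claw":-1},{"slide":[1.6,-0.9,0],"angular":[0,0,0],"claw":-1},{"slide":[1.8,-0.9,0],"angular":[0,0,0],"claw":-1},{"slide":[1.6,-0.9,0],"angular":[0,0,0],"claw":-1},{"slide":[1,-1,0],"angular":[0,0,0],"claw":-1}]'; python3 -m creep '[{"slide":[0.4,-1.6,0],"angular":[0,0,0],"claw":-1},{"slide":[0,-2,0],"angular":[0,0,0],"claw":-1},{"slide":[0,-2.2,0],"angular":[0,0,0],"claw":-1},{"slide":[0,-2.2,0],"angular":[0,0,0],"claw":-1},{"slide":[0,-2.2,0],"angular":[0,0,0],"claw":-1},{"slide":[0,-2,0],"angular":[0,0,0],"claw":-1},{"slide":[0.4,-2,0],"angular":[0,0,0],"claw":-1},{"slide":[0.4,-2,0],"angular":[0,0,0],"claw":-1},{"slide":[0.4,-2,0],"angular":[0,0,0],"claw":-1},{"slide":[0.4,-2,0],"angular":[0,0,0],"claw":-1}]'; python3 -m creep '[{"slide":[0.4,-1.5,0],"angular":[0,0,0],"claw":-1},{"slide":[0.2,-0.8,0],"angular":[0,0,0],"claw":-1},{"slide":[0,0,0],"angular":[0,0,0],"claw":-1}]'
```

```text
t: 15.33
tcp_pos: [0.4604, 0.2298, 0.024]
tool_rot: [-0.008, 1.0, 0.001, 0.003]
force: [2.0, 2.1, 7.0]
finger_gap: 0.624
gripper_force: 22.7
t: 16.17
tcp_pos: [0.4432, 0.0266, 0.0239]
tool_rot: [-0.007, 1.0, 0.0, 0.002]
force: [1.4, 6.5, 15.0]
finger_gap: 0.623
gripper_force: 23.3
t: 16.42
tcp_pos: [0.4371, 0.0021, 0.0239]
tool_rot: [-0.007, 1.0, -0.001, 0.002]
force: [-3.2, -5.0, 15.4]
finger_gap: 0.616
gripper_force: 23.4
```

```bash
python3 -m creep '[{"slide":[0,-0.8,0],"angular":[0,0,0],"claw":-1},{"slide":[0,-1.6,0],"angular":[0,0,0],"claw":-1},{"slide":[0.1,-2,0],"angular":[0,0,0],"claw":-1},{"slide":[0,-2,0],"angular":[0,0,0],"claw":-1},{"slide":[0.1,-2,0],"angular":[0,0,0],"claw":-1},{"slide":[0,-2,0],"angular":[0,0,0],"claw":-1},{"slide":[0.1,-1.8,0],"angular":[0,0,0],"claw":-1},{"slide":[0,-1.2,0],"angular":[0,0,0],"claw":-1},{"slide":[0,-0.5,0],"angular":[0,0,0],"claw":-1},{"slide":[0,0,0],"angular":[0,0,0],"claw":-1}]';python3 -m creep '[{"slide":[0,0,0],"angular":[0,0,0],"claw":0.38},{"slide":[0,0,0],"angular":[0,0,0],"claw":0.38},{"slide":[0,0,-1.5],"angular":[0,0,0],"claw":0.38},{"slide":[0,0,-3],"angular":[0,0,0],"claw":0.38},{"slide":[0,0,-4],"angular":[0,0,0],"claw":0.38},{"slide":[0,0,-4],"angular":[0,0,0],"claw":0},{"slide":[0,0,-4],"angular":[0,0,0],"claw":-1}]'
python3 - <<'E'
from h import *
a=viewer.snapshot("top")[130:300,340:540]; b=viewer.snapshot("side")[220:390,200:400]
cv2.imwrite("pics/g1.png",np.hstack([cv2.resize(a,None,fx=2,fy=2),cv2.resize(b,None,fx=2,fy=2)]))
print(onz("side",314.5,266.4,.08))
E
```

```text
t: 17.25
tcp_pos: [0.4349, -0.1358, 0.0239]
tool_rot: [-0.007, 1.0, 0.0, 0.0]
force: [-3.8, -2.3, 15.6]
finger_gap: 0.624
gripper_force: 23.4
t: 17.83
tcp_pos: [0.4347, -0.1346, 0.1885]
tool_rot: [-0.008, 1.0, 0.001, -0.001]
force: [0.4, -0.8, -1.1]
finger_gap: 0.418
gripper_force: 0.0
[ 0.5815 -0.1087]
```

View pics/g1.png

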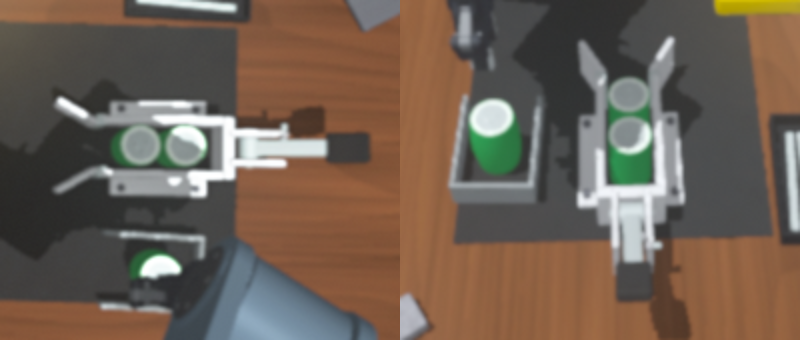

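```bash
python3 -m creep '[{"slide":[-2.07,-2.96,0],"angular":[0,0,0],"claw":-1},{"slide":[-2.07,-2.96,0],"angular":[0,0,0],"claw":-1},{"slide":[-2.07,-2.96,0],"angular":[0,0,0],"claw":-1},{"slide":[-2.07,-2.96,0],"angular":[0,0,0],"claw":-1},{"slide":[-2.07,-2.96,0],"angular":[0,0,0],"claw":-1},{"slide":[-2.07,-2.96,0],"angular":[0,0,0],"claw":-1},{"slide":[-2.07,-2.96,0],"angular":[0,0,0],"claw":-1},{"slide":[0,0,3],"angular":[0,0,0],"claw":-1},{"slide":[0,0,2.5],"angular":[0,0,0],"claw":-1},{"slide":[0,0,0],"angular":[0,0,0],"claw":-1}]';python3 -m creep '[{"slide":[0,0,0],"angular":[0,0,0],"claw":-1}]'
```

```text
t: 18.77
tcp_pos: [0.5797, -0.3375, 0.125]
tool_rot: [-0.007, 1.0, 0.005, -0.005]
force: [-0.9, 0.9, -0.6]
finger_gap: 0.002
gripper_force: 0.0
t: 18.85
tcp_pos: [0.5818, -0.3386, 0.1293]
tool_rot: [-0.008, 1.0, 0.002, -0.003]
force: [0.6, 0.7, 0.7]
finger_gap: -0.0
gripper_force: 0.0
```

```bash
python3 -m creep '[{"slide":[0,0,0.8],"angular":[0,0,0],"claw":-1},{"slide":[0,0,0.8],"angular":[0,0,0],"claw":-1},{"slide":[0,0,0.8],"angular":[0,0,0],"claw":-1},{"slide":[0,0,0.8],"angular":[0,0,0],"claw":-1}]';python3 -m creep '[{"slide":[0,0,0.8],"angular":[0,0,0],"claw":-1},{"slide":[0,0,0.8],"angular":[0,0,0],"claw":-1},{"slide":[0,0,0.5],"angular":[0,0,0],"claw":-1}]'; python3 -m creep '[{"slide":[0,0,0.5],"angular":[0,0,0],"claw":-1},{"slide":[0,0,0.5],"angular":[0,0,0],"claw":-1},{"slide":[0,0,0.4],"angular":[0,0,0],"claw":-1}]'
```

```text
t: 19.18
tcp_pos: [0.5844, -0.341, 0.1015]
tool_rot: [-0.008, 1.0, -0.001, 0.001]
force: [-1.0, -1.0, 12.8]
finger_gap: -0.001
gripper_force: 5.9
t: 19.43
tcp_pos: [0.5837, -0.3404, 0.079]
tool_rot: [-0.008, 1.0, -0.0, 0.0]
force: [-0.2, -0.8, 0.7]
finger_gap: -0.005
gripper_force: 0.6
t: 19.68
tcp_pos: [0.5831, -0.3397, 0.0643]
tool_rot: [-0.008, 1.0, 0.0, -0.001]
force: [-0.5, 0.0, 1.4]
finger_gap: -0.002
gripper_force: 1.2
```

Snapped past the detent (force fell); a little more, then lift off.

```bash
python3 -m creep '[{"slide":[0,0,0.3],"angular":[0,0,0],"claw":-1},{"slide":[0,0,0.1],"angular":[0,0,0],"claw":-1}]';python3 -m creep '[{"slide":[0,0,-0.5],"angular":[0,0,0],"claw":-1},{"slide":[0,0,-1.5],"angular":[0,0,0],"claw":-1},{"slide":[0,0,-3],"angular":[0,0,0],"claw":-1},{"slide":[0,0,-4],"angular":[0,0,0],"claw":-1},{"slide":[0,0,-4],"angular":[0,0,0],"claw":-1},{"slide":[3,2,0],"angular":[0,0,0],"claw":-1},{"slide":[3,2,0],"angular":[0,0,0],"claw":-1},{"slide":[3,2,0],"angular":[0,0,0],"claw":-1},{"slide":[3,2,0],"angular":[0,0,0],"claw":-1},{"slide":[0,0,0],"angular":[0,0,0],"claw":-1}]'
python3 - <<'E'
from h import *
cv2.imwrite("pics/z1.png",viewer.snapshot("side"))
E
```

```text
t: 19.85
tcp_pos: [0.5831, -0.3399, 0.0608]
tool_rot: [-0.008, 1.0, 0.0, -0.001]
force: [-1.5, 1.2, 2.6]
finger_gap: 0.001
gripper_force: 1.3
t: 20.68
tcp_pos: [0.4539, -0.2544, 0.1901]
tool_rot: [-0.008, 1.0, 0.005, -0.006]
force: [-0.6, 1.5, -1.5]
finger_gap: -0.0
gripper_force: 0.0
```

View pics/z1.png

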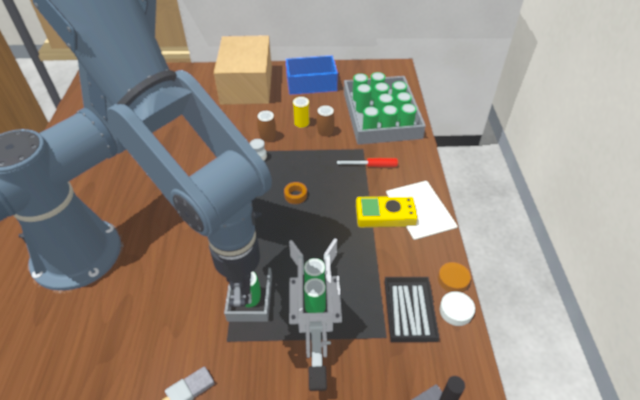

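The pad has dropped from about row 345 to about row 372 and stays there, so the lever is latched. The cells are upright, two in the channel near (315, 280) and one in the pen near (252, 290).

```bash
python3 -m creep '[{"slide":[0,0,0],"angular":[0,0,0],"claw":-1},{"slide":[0,0,0],"angular":[0,0,0],"claw":-1}]'; python3 -c "
from station import ticket; print(ticket.sign_off())"
```

```text
t: 20.9
tcp_pos: [0.4638, -0.2633, 0.1922]
tool_rot: [-0.008, 1.0, -0.001, 0.001]
force: [-0.1, 0.2, 0.7]
finger_gap: 0.001
gripper_force: 0.0
the job is handed in; nothing more can be done
None
```

I handed the job in at about 21 s: two sound cells are through the jaws into the channel, the swollen one stands in the reject pen, and the clamp lever is latched; I did not try the swollen one in the jaws, but judged it by its wider grip (about 53 mm against 44 mm) and because the other two passed.

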